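# Clear the inspection bench and show the implant to the camera

### The arm

A 6-joint arm with a two-finger parallel gripper is mounted at the origin on the work surface. World frame = base frame: x ahead of the robot, y to its left, z up, the work surface at z = 0. Lengths are in m, angles in rad, forces in N, time in s.
With the tool pointing down it reaches from about 0.375 to 0.9 m from the base axis. Payload 3.1 kg.
Tool frame: the origin (TCP) lies at the very end of the fingers, on their centre line; the grasp point (between the pads) lies 19 mm behind it; z points along the fingers, y is the line along which they close (so a half turn about z gives the same grasp; the last joint's range is limited). The gripper opens to 85 mm and grips with 20 to 120 N. Pads are 22 mm wide; open, the fingers measure 114 mm over their backs; the gripper's body (76 mm by 85 mm) begins 54 mm behind the grasp point. The pads swing forward as they close: fully open they stand 13 mm farther back than shut.
Start: joints at [-1.498, 0.527, 1.433, -0, 1.181, -0.178], TCP at [0.156, -0.605, 0.2] pointing down, gripper open.
Joint ranges: [-3.08, 3.08], [-0.75, 2.2], [0.22, 2.44], [-1.43, 4.57], [0, 2.65], [-2.85, 2.85]. Speed limits (rad/s): [2.79, 2.79, 3.14, 3.14, 3.14, 3.14].

### API

Orientations are given as a unit quaternion [x, y, z, w].
In Python, from station import telemetry, snapshot, ticket gives the robot as it stands.
- The arm moves only by the tool move_arm, never from a script. Its argument "commands" is text: rows parted by semicolons, each of 7 numbers parted by spaces: the shift along the tool's x, y, z in mm, then the turn, a rotation vector about the tool's x, y, z in degrees, then the opening, from -1 (shut) to 1 (fully open). A call has exactly 5 rows; each row is the pose to reach, as a shift and turn from the pose commanded when the call began, along the tool's axes at that moment; what a row does not reach only later rows make up. A row lasts 1/8 s, in which the tool goes at most 62.5 mm and 10.7 degrees, less where a joint would pass 70% of its speed; a pose out of reach is approached as far as the arm can. A call with a gripper value outside its range is refused whole. The fingers move at their own pace and stop on an object; "grip_force" is the grip in N (left out, the last holds). Time passes only in rows, so rows that repeat a pose let the fingers close, or fill a call up. It gives the time, the measured TCP pose, the force, the opening and the grip force at its end, in the units of the state.
- telemetry.sense(): the state, without advancing time (a new reading comes with each control period).
- snapshot(name): name is "scene" or "top"; returns a dict with "image" (420x560x3 uint8, red, green, blue), "fx", "fy", "cx", "cy" (pixels), "pose" (4x4, takes a point from camera to world coordinates). Camera axes: x right, y down, z forward; pixel columns grow to the right and rows downward; lengths in m; the calibration is good to about 2 mm. A picture is of the moment at which its call begins. There is no depth.
- ticket.sign_off(): hands the job in; it is judged then, once.
The state is a dict: "t": time; "q": joint angles; "qd": joint speeds; "tau": joint torques, N m; "tcp_pos": TCP position; "tool_rot": TCP orientation; "force": force on the tool from outside, world axes, zero at the start; "ft_torque": the same for the moment, N m; "finger_gap": opening from 0.0 (shut) to 1.0 (fully open); "gripper_force": force on a finger pad.
Only numpy, scipy, OpenCV 4.12 (cv2) and the standard library are available. Lean on these libraries where they do the work, as an engineer would, in place of code of your own. Each camera call takes 0.05 s, during which the arm holds its last target. There are 200 camera calls.

### The job

The two loose cartons are in the way of the inspection camera: stack them squarely, edges flush, on the 40 mm carton at the left of the bench, the thicker one first and the thinner one on top. Then take the implant with the connector header out of the slotted rack and hold it in the air centred in front of the camera lens, 15 cm from the glass, one broad face square to the lens (the camera looks downwards at a slant, so lean the implant to match) and the header at the top, level. Finish while still holding it there, steady; leave the column's bottom carton, the camera and everything else where they are.

Things in the scene. Friction and masses are not known exactly. Their poses are not given: they have to be found in the camera images.
- base_carton: closed white carton, 100 mm long (own x) x 60 mm wide (own y) x 40 mm high, about 0.6 kg; origin at the centre of its underside, z up. Stands alone at the left (+y) of the bench; the bottom of the column, loose but to be left in place
- thick_carton: closed white carton, 100 mm long (own x) x 60 mm wide (own y) x 50 mm high, about 0.2 kg; origin at the centre of its underside, z up. Lies loose on the blue sheet, between the rack and the camera; goes first onto the bottom carton
- thin_carton: closed white carton, 100 mm long (own x) x 60 mm wide (own y) x 30 mm high, about 0.15 kg; origin at the centre of its underside, z up. Lies loose on the blue sheet, between the rack and the camera; goes on top of the thick one
- rack: black plastic rack fixed to the bench: plate 170 (own x) x 50 (own y) x 8 mm with three slots at own x = -55, 0 and +55 mm. Each slot is a pair of upright cheeks 16 mm apart, 34 mm wide along y, tops 24 mm above the bench, open at both y ends. Origin: centre of its underside
- device: the implant: flat grey metal can 14 mm thick (own x), 50 wide (own y), 46 tall, with a white connector header (11 x 34 x 14 mm) on top, 60 mm tall in all, 0.09 kg. Stands upright in any one rack slot, lower edge 8 mm above the bench; lifts straight out. Grip it by its two narrow sides, across the 50 mm, above the cheeks. Origin: centre of its lower edge, z towards the header
- device_center (a point): the middle of the implant, 30 mm above its origin along its own z; its axes are the implant's
- plain_unit: bystander in another slot of the rack: same grey can without a header, 14 x 50 x 44 mm tall; origin at the centre of its lower edge
- narrow_unit: bystander in another slot of the rack: narrow grey can without a header, 14 x 36 x 60 mm tall; origin at the centre of its lower edge
- stand: fixed camera stand at the right (-y) of the bench: dark foot 130 x 130 x 14 mm and a steel column of 22 mm diameter and 414 mm height, 55 mm behind the stand's origin (own -x); the camera hangs in front of the column
- camera: inspection camera: white box 50 x 50 x 46 mm with a black lens barrel of 38 mm diameter, 0.26 to 0.34 m above the bench. Origin: middle of the box; own x is the viewing direction (lens glass 50 mm ahead of the origin), own y is level, own z is the picture's up. Slants down by 0.28 to 0.52 rad; height and slant differ each time; it stays put if not pushed
- camera_focus (a point): empty point in the air on the lens axis, 150 mm in front of the glass, where the middle of the implant belongs; its axes are the camera's
- beaker: bystander: small glass beaker, 64 mm diameter, 55 mm tall; origin under its centre
- saline: bystander: white bottle, 52 mm diameter, 120 mm tall; origin under its centre
- petri: bystander: flat closed white dish, 88 mm diameter, 16 mm tall; origin under its centre
- tape_roll: bystander: paper tape roll lying flat, 68 mm diameter, 19 mm tall; origin under its centre
- forceps: bystander: locking forceps lying flat, about 155 x 65 x 6 mm; origin near its middle

How it is judged:
On the way, in this order (a step that is already met when the one before it is completed fails the run):
1. the thick carton sits flush on the bottom carton, let go (x of thick_carton in the frame of base_carton between -0.01 and 0.01 m and y of thick_carton in the frame of base_carton between -0.01 and 0.01 m and z of thick_carton in the frame of base_carton between 0.036 and 0.044 m and angle between the x axis of thick_carton and the x axis of base_carton, either way round below 0.12 rad and angle between thick_carton's own z axis and vertical below 0.06 rad and contact force between the fingers and thick_carton below 0.1 N and linear speed of thick_carton below 0.02 m/s), for 0.2 s.
2. the thin carton sits flush on the thick one, let go (all of step 1 and x of thin_carton in the frame of thick_carton between -0.01 and 0.01 m and y of thin_carton in the frame of thick_carton between -0.01 and 0.01 m and z of thin_carton in the frame of thick_carton between 0.046 and 0.054 m and angle between the x axis of thin_carton and the x axis of thick_carton, either way round below 0.12 rad and angle between thin_carton's own z axis and vertical below 0.06 rad and contact force between the fingers and thin_carton below 0.1 N and linear speed of thin_carton below 0.02 m/s), for 0.2 s.
3. the implant is lifted out of the rack in the fingers (height (world z) of device above 0.04 m and contact force between the fingers and device above 2 N), for 0.2 s.
At the end, for the whole second after the job is handed in: Cartons stacked 40 mm, thick, thin: each within 10 mm and 0.12 rad of flush, at rest, let go. Implant steady in the fingers alone, its middle within 22 mm of the point 150 mm before the lens, broad face within 0.18 rad of square to the lens, width within 0.20 rad of level, header up (all of step 2 and distance between device_center and camera_focus below 0.022 m and angle between the x axis of device and the x axis of camera, either way round below 0.18 rad and angle between the y axis of device and the y axis of camera, either way round below 0.2 rad and angle between device's own z axis and vertical below 0.85 rad and height (world z) of device above 0.09 m and contact force between the fingers and device above 2 N and contact force between device and rack below 0.1 N and contact force between device and stand below 0.1 N and contact force between device and thin_carton below 0.1 N and linear speed of device below 0.03 m/s and angular speed of device below 0.2 rad/s); the arm keeps its last pose, push and grip.
It fails at once if a bystander is moved by more than 30 mm (distance of any of plain_unit, narrow_unit, beaker, saline, petri, tape_roll, forceps from where it was at the start of the episode above 0.03 m).
It fails at once if the bottom carton is moved by more than 25 mm (distance of base_carton from where it was at the start of the episode above 0.025 m).
It fails at once if the camera is pushed out of place (more than 10 mm at the focus point) (distance of camera_focus from where it was at the start of the episode above 0.01 m).
It also fails if it takes over 72 s, if anything falls off the work surface, if the arm or the gripper's body presses on something with over 40 N, if the wrist force passes 120 N, or if a joint passes its speed limit or range.

## Working session

There is one attempt and no reset: what is moved stays moved. The work goes in short steps, Python scripts to look and compute and a tool call to move; the robot and the scene stay as the last step left them, time stands still between calls to the robot, and variables do not carry over. Pictures are saved under pics/ and viewed, at most 10 in all, crops included, and the job is handed in when it is done.

Besides the shell and the picture viewer there is one more tool, called after ">>>" as name(argument=value, ...), one argument or row to a line, values as JSON. move_arm: Moves the arm, as the interface text tells. Its arguments: {"type":"object","properties":{"commands":{"type":"string"},"grip_force":{"type":"number"}},"required":["commands"]}

```bash
mkdir -p pics; ls; python3 - <<'E'
from station import telemetry, snapshot
import cv2,numpy as np
np.set_printoptions(precision=4,suppress=True)
for n in("scene","top"):
    s=snapshot(n); np.save(f"pics/{n}.npy",s,allow_pickle=True)
    im=s["image"][:,:,::-1]
    cv2.imwrite(f"pics/{n}0.png",cv2.resize(im,(800,600),interpolation=cv2.INTER_CUBIC))
    print(n,s["fx"],s["fy"],s["cx"],s["cy"]);print(np.array(s["pose"]))
print(telemetry.sense())
E
```

```text
pics
scene 513.7066478404871 513.7066478404871 276.6351759817403 207.66200814625626
[[-0.8635  0.3289 -0.3824  1.1148]
 [ 0.5041  0.5371 -0.6763  0.9733]
 [-0.017  -0.7767 -0.6296  1.0523]
 [ 0.      0.      0.      1.    ]]
top 537.8329517794716 537.8329517794716 275.6327839097019 213.68985611772743
[[ 0.0866 -0.9721  0.2179  0.2718]
 [-0.9962 -0.0857  0.0137  0.0311]
 [ 0.0053 -0.2183 -0.9759  1.5981]
 [ 0.      0.      0.      1.    ]]
{'t': 0.1, 'q': array([-1.4975,  0.5284,  1.4338, -0.    ,  1.1814, -0.1785]), 'qd': array([-0.0009, -0.0018, -0.0029,  0.0003,  0.0009, -0.    ]), 'tau': array([ -0.    , -44.3305, -17.8587,  -0.0003,   0.0039,  -0.    ]), 'tcp_pos': array([ 0.1557, -0.6045,  0.1988]), 'tool_rot': array([ 0.9921,  0.1256,  0.0001, -0.001 ]), 'force': array([-0.1651, -0.1941,  0.0684]), 'ft_torque': array([-0.0597, -0.035 , -0.0116]), 'gripper_force': 0.0, 'finger_gap': 0.9984642287763001}
```

View pics/scene0.png

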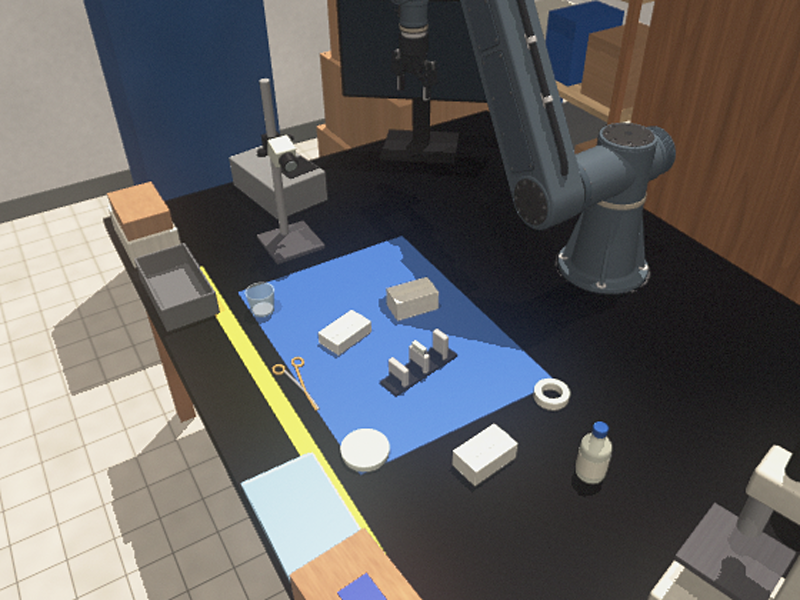

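View pics/top0.png

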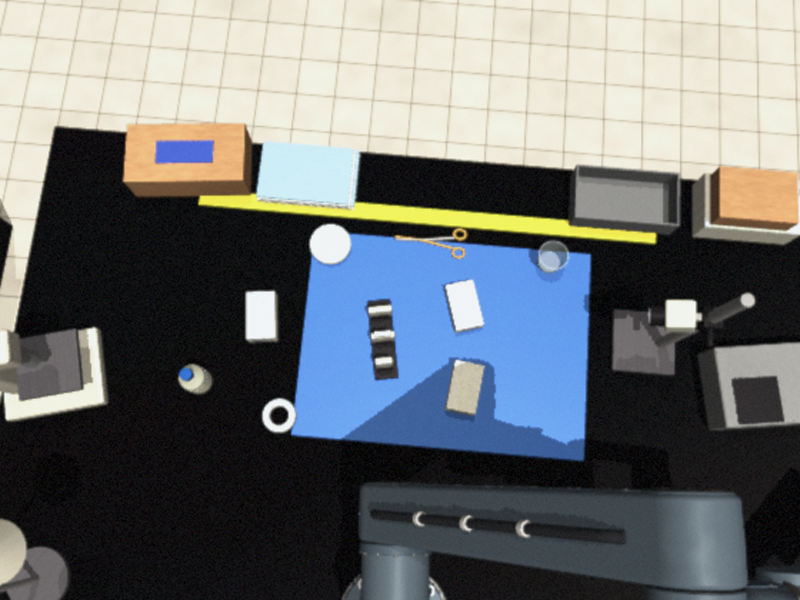

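```bash
cat > h.py <<'E'
import numpy as np,cv2
from scipy.optimize import least_squares
from scipy.spatial.transform import Rotation as R
np.set_printoptions(precision=4,suppress=True)
def load(n): return np.load(f"pics/{n}.npy",allow_pickle=True).item()
def tile(im,x0,y0,w,h,k):
    t=cv2.resize(im[y0:y0+h,x0:x0+w,::-1],(w*k,h*k),interpolation=cv2.INTER_CUBIC)
    t=np.clip(t.astype(float)*1.2,0,255).astype(np.uint8)
    for x in range((x0+9)//10*10,x0+w,10):
        cv2.line(t,((x-x0)*k,0),((x-x0)*k,h*k),(0,160,0) ,1); cv2.putText(t,str(x),((x-x0)*k+1,9),0,.33,(0,255,255),1)
    for y in range((y0+9)//10*10,y0+h,10):
        cv2.line(t,(0,(y-y0)*k),(w*k,(y-y0)*k),(0,160,0),1); cv2.putText(t,str(y),(0,(y-y0)*k-1),0,.33,(0,255,255),1)
    return t
def proj(s,P):
    T=np.linalg.inv(np.array(s["pose"])); p=np.atleast_2d(P)@T[:3,:3].T+T[:3,3]
    return np.c_[s["fx"]*p[:,0]/p[:,2]+s["cx"],s["fy"]*p[:,1]/p[:,2]+s["cy"]]
E
python3 - <<'E'
from h import *
s=load("scene")["image"];t=load("top")["image"]
cv2.imwrite("pics/A.png",tile(s,220,190,114,90,7))
B=np.zeros((600,800,3),np.uint8)
a=tile(s,178,90,55,100,6);B[:600,:330]=a
b=tile(s,310,292,60,50,7);B[:350,340:760]=b
B[360:600,340:790]=0
cv2.imwrite("pics/B.png",B)
C=np.zeros((600,800,3),np.uint8)
C[:600,:540]=tile(t,253,188,90,100,6)
C[:260,545:795]=tile(t,160,198,50,52,5)
C[265:595,545:800]=tile(t,427,198,85,110,3)
cv2.imwrite("pics/C.png",C)
E
```

```text
(no output)
```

View pics/A.png

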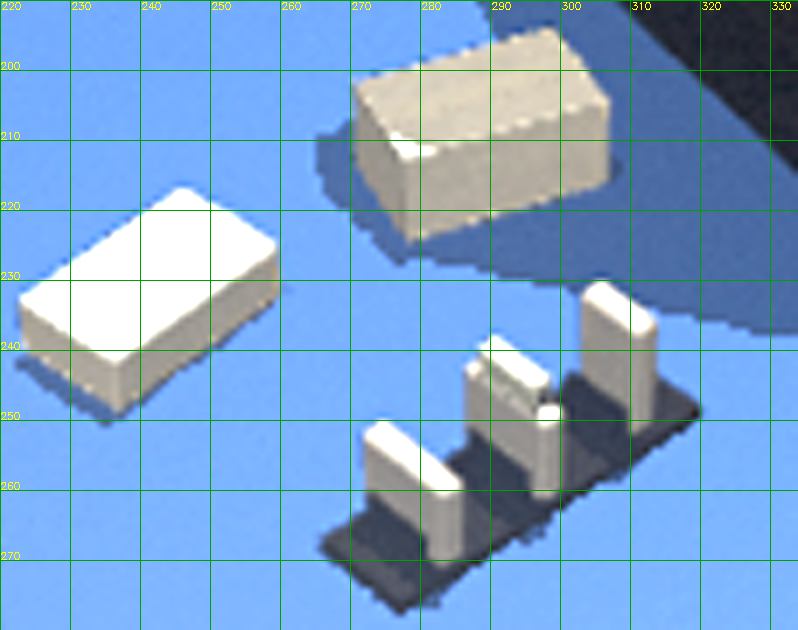

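View pics/B.png

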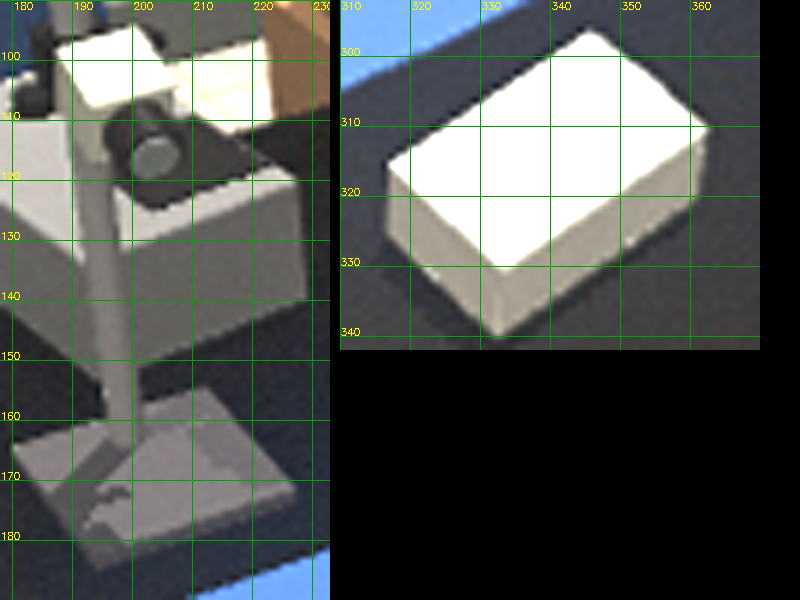

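View pics/C.png

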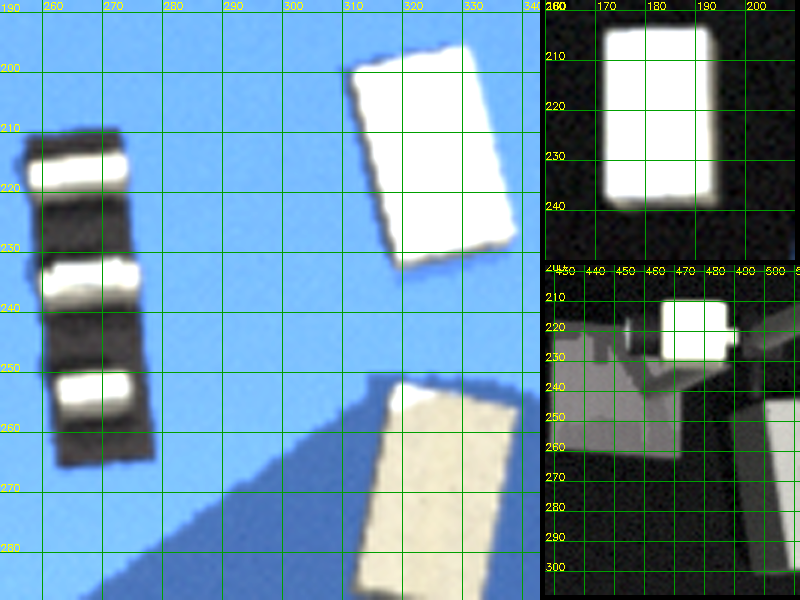

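```bash
cat > fit.py <<'E'
from h import *
S,T=load("scene"),load("top")
def box(l,w,sc_top,sc_bot,tp,g,name):
    # corner lists: index->pixel ; corners 0..3 = (+,+),(-,+),(-,-),(+,-)
    c=np.array([[1,1],[-1,1],[-1,-1],[1,-1]])*[l/2,w/2]
    def f(p):
        x,y,a,zt,zb=p; r=[]
        M=np.array([[np.cos(a),-np.sin(a)],[np.sin(a),np.cos(a)]])
        q=c@M.T+[x,y]
        for s,d,z in((S,sc_top,zt),(S,sc_bot,zb),(T,tp,zt)):
            for i,u in d.items(): r+=list(proj(s,[*q[i],z])[0]-u)
        return np.array(r)
    o=min((least_squares(f,[g[0],g[1],a,.04,0],loss="soft_l1") for a in (g[2],)),key=lambda o:o.cost)
    print(name,o.x,"rms",np.sqrt(np.mean(f(o.x)**2)),"\n  res",f(o.x).round(1)); return o.x
E
python3 - <<'E'
from fit import *
# top image: image x = -y world, image y(down) = -x world. far(+x) edge is the image top; +y is left
# corner order (+,+)=top-left,( -,+)=bottom-left,(-,-)=bottom-right,(+,-)=top-right (yaw~0)
box(.1,.06,{0:(222.5,232.5),1:(246,216.5),2:(259,225),3:(236.5,241.5)} if 0 else {0:(236.5,241.5),1:(259,225),2:(246,216.5),3:(222.5,232.5)},{0:(236.5,250),3:(223,239.5),1:(259.5,233)},
  {0:(312,200.3),1:(319.5,232),2:(338,227),3:(329.5,195.5)},(.5,-.08,.2),"thin")
box(.1,.06,{0:(278,212.5),1:(307,204.5),2:(298,194),3:(270.5,202.5)},{0:(278.5,224.5),1:(307,216.5)},
  {0:(319,251.5),1:(312,286.5),2:(334.5,290.5),3:(339,256)},(.4,-.08,-.2),"thick")
box(.1,.06,{3:(317,315),2:(346,296.5),1:(362,310),0:(334,330.5)},{3:(317,326),0:(333,340),1:(361,321)},
  {0:(172,203.5),1:(172,238),2:(192.3,237.5),3:(192.3,203.5)},(.45,.3,0),"base")
rk=box(.17,.05,{3:(265.7,268.3),0:(277.1,277.4),1:(320,248.9)},{0:(277.3,278)},{0:(257.2,210.5),3:(273,209.3),2:(278.8,264.7),1:(262.7,265.8)},(.4,.1,0),"rack")
dv=box(.014,.05,{},{},{},(0,0,0),"-") if 0 else None
a=rk[2];M=np.array([[np.cos(a),-np.sin(a)],[np.sin(a),np.cos(a)]])
for sx in(0,):
  for y in(-.025,0,.025):
    for z in(.054,.068):
      P=[*(M@[sx,y]+rk[:2]),z]; print("dev",y,z,np.array(P),"scene",proj(S,P)[0],"top",proj(T,P)[0])
# camera: x,y,z,yaw,pitch
b=lambda *v:np.array(v)
obs=[(S,b(25,25,23),(193.8,107.8)),(S,b(25,-25,23),(187.5,97.8)),(S,b(-25,-25,23),(200.5,94.5)),(S,b(-25,25,23),(207,103.3)),(S,b(50,0,0),(204.2,116.2)),
 (T,b(50,0,0),(454.5,220.7)),(T,b(25,0,23),(466,220)),(T,b(-25,0,23),(487.7,220)),(T,b(0,25,23),(477,230.3)),(T,b(0,-25,23),(477,209.7))]
# which side is own +y? looking +y: left (own y) = -x world -> robot side; scene camera sits at +x,+y
foot=[(180,164.2),(212.5,154.7),(227.2,171.2),(194.2,180)]
obs=[(S,b(25,-25,23),(193.8,107.8)),(S,b(-25,-25,23),(187.5,97.8)),(S,b(-25,25,23),(200.5,94.5)),(S,b(25,25,23),(207,103.3))]+obs[4:]
fc=[(-65,-65),(-65,65),(65,65),(65,-65)]
def f(p,w=1):
    x,y,z,yaw,pt,sx,sy=p
    Rm=R.from_euler("ZY",[yaw,pt]).as_matrix(); r=[]
    for s,v,u in obs: r+=list(proj(s,Rm@(v/1000)+[x,y,z])[0]-u)
    c,n=np.cos(yaw),np.sin(yaw)
    for (u,v),q in zip(fc,foot): r+=list(proj(S,[sx+(c*u-n*v)/1000,sy+(n*u+c*v)/1000,.014])[0]-q)
    return np.array(r)
o=least_squares(f,[.45,-.45,.3,1.57,.4,.4,-.5],loss="soft_l1")
print("cam",o.x,"\n",f(o.x).round(1))
x=o.x;Rm=R.from_euler("ZY",x[3:5]).as_matrix();print("focus",x[:3]+Rm@[.2,0,0],"\n",Rm)
d=x[:2]-x[5:7];print("cam in stand",np.cos(x[3])*d[0]+np.sin(x[3])*d[1],-np.sin(x[3])*d[0]+np.cos(x[3])*d[1])
E
```

```text
thin [ 0.6359 -0.0939  0.3061  0.0295 -0.002 ] rms 0.537813878408314 
  res [-0.3  0.2  0.8 -0.1 -0.2  0.  -0.3  0.2  0.4 -0.4  0.1  1.   0.7 -0.4
 -0.6 -0.6 -0.3 -0.4  0.8  0.3  1.3  0. ]
thick [ 0.4614 -0.1065 -0.1018  0.0468 -0.0012] rms 0.4814845621283148 
  res [-0.1  0.6 -0.  -0.2  0.5 -0.2 -0.5 -0.3 -0.4  0.4 -0.3 -0.4 -0.3  0.9
  0.7 -0.2 -1.2 -0.2 -0.   0.3]
base [ 0.5744  0.3269  0.135   0.0391 -0.0019] rms 0.5052607126979441 
  res [-0.1  0.2  0.1 -0.6  0.8  0.2 -0.5  0.1 -0.6 -0.4 -0.4  1.   0.4 -0.4
 -0.2  1.3  0.  -0.2  0.2 -0.6 -0.3  0.3]
rack [ 0.5531  0.0709  0.1959  0.0018 -0.0001] rms 0.30517926655268157 
  res [-0.4 -0.3 -0.1  0.2  0.1  0.1 -0.3  0.  -0.6  0.5 -0.  -0.1  0.3 -0.2
 -0.3  0.5]
dev -0.025 0.054 [0.558  0.0463 0.054 ] scene [287.3108 240.6728] top [276.1061 233.3983]
dev -0.025 0.068 [0.558  0.0463 0.068 ] scene [287.2912 237.0447] top [276.1361 232.515 ]
dev 0 0.054 [0.5531 0.0709 0.054 ] scene [293.2721 245.0962] top [267.5861 234.3088]
dev 0 0.068 [0.5531 0.0709 0.068 ] scene [293.2888 241.4582] top [267.5413 233.4331]
dev 0.025 0.054 [0.5483 0.0954 0.054 ] scene [299.3555 249.6102] top [259.0583 235.2201]
dev 0.025 0.068 [0.5483 0.0954 0.068 ] scene [299.4098 245.9626] top [258.9385 234.352 ]
cam [ 0.5928 -0.4575  0.2638  1.5707  0.2317  0.5918 -0.475 ] 
 [-0.7 -0.3 -0.8  0.3  0.5 -0.2  0.6  0.2 -0.4 -0.3  0.4  0.6  0.2 -0.4
 -0.3  0.3 -0.3 -0.5 -0.2  0.6 -0.3 -0.1  0.  -1.   0.8 -0.3 -0.3  2.3]
focus [ 0.5928 -0.2629  0.2179] 
 [[ 0.0001 -1.      0.    ]
 [ 0.9733  0.0001  0.2296]
 [-0.2296  0.      0.9733]]
cam in stand 0.01744345458853552 -0.0010059594585697972
```

```bash
python3 - <<'E'
from h import *
s=load("scene")["image"];t=load("top")["image"]
C=np.zeros((590,800,3),np.uint8)
C[:576,:384]=tile(s,184,90,32,48,12)
C[:350,388:798]=tile((t*.75).astype(np.uint8),451,205,41,35,10)
cv2.imwrite("pics/D.png",C)
E
```

```text
(no output)
```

View pics/D.png

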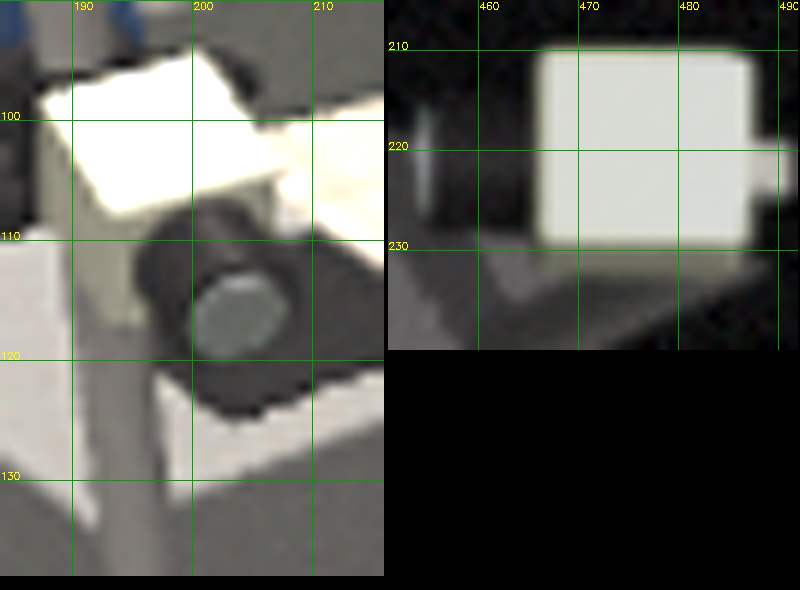

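```bash
python3 - <<'E'
from fit import *
b=lambda *v:np.array(v)
obs=[(S,b(25,-25,23),(193.8,107.8)),(S,b(-25,-25,23),(187.3,98.2)),(S,b(-25,25,23),(200.3,94.3)),(S,b(25,25,23),(206.7,104)),(S,b(50,0,0),(203.8,116)),(S,b(25,-25,-23),(195,117.2)),
 (T,b(50,0,0),(454.7,221.2)),(T,b(25,0,23),(466,220)),(T,b(-25,0,23),(487.3,220)),(T,b(0,25,23),(477,229.5)),(T,b(0,-25,23),(477,210))]
def f(p,pt=None):
    Rm=R.from_euler("ZY",[p[3],p[4] if pt is None else pt]).as_matrix()
    return np.concatenate([proj(s,Rm@(v/1000)+p[:3])[0]-u for s,v,u in obs])
for pt in(None,.25,.28,.32,.36):
    o=least_squares(f,[.59,-.45,.27,1.57,.28],args=(pt,));x=o.x
    a=x[4] if pt is None else pt;Rm=R.from_euler("ZY",[x[3],a]).as_matrix()
    print(pt,x,"cost",o.cost,"focus",x[:3]+Rm@[.2,0,0]);
    if pt in(None,.28):print(f(x,pt).round(1))
E
```

```text
None [ 0.5929 -0.4574  0.2644  1.5903  0.2397] cost 3.5231155069366618 focus [ 0.5891 -0.2631  0.2169]
[-0.5 -0.3 -0.7 -0.1  0.5 -0.2  1.  -0.6  0.2 -0.3 -1.4  1.4  0.2  0.4
  0.1 -0.2  0.   0.1 -0.2  0.2 -0.5  0.2]
0.25 [ 0.5929 -0.4575  0.2645  1.5905  0.28  ] cost 3.539764963787828 focus [ 0.5891 -0.2638  0.215 ]
0.28 [ 0.5929 -0.458   0.2649  1.5909  0.28  ] cost 3.778586751979233 focus [ 0.589  -0.2658  0.2096]
[-0.4 -0.1 -0.6 -0.4  0.6 -0.4  1.  -0.4  0.1 -0.  -1.6  1.2  0.4  0.5
 -0.  -0.2  0.  -0.  -0.3  0.2 -0.6  0.2]
0.32 [ 0.5929 -0.4586  0.2654  1.5916  0.28  ] cost 4.536008452461645 focus [ 0.5889 -0.2688  0.2025]
0.36 [ 0.5929 -0.4591  0.2659  1.5925  0.28  ] cost 5.7957204565548155 focus [ 0.5888 -0.272   0.1954]
```

```bash
cat > plan.py <<'E'
from h import *
from station import telemetry
def down(psi,tilt=0):  # tool x heading psi; tilt = turn about tool y
    c,s=np.cos(psi),np.sin(psi)
    M=np.array([[c,s,0],[s,-c,0],[0,0,-1]]).T
    return R.from_matrix(M)*R.from_euler("y",tilt)
def plan(*wps,start=None):
    """each wp (x,y,z,psi[,tilt]); prints the shift/turn of each call from the one before"""
    s=telemetry.sense(); p,r=s["tcp_pos"],R.from_quat(s["tool_rot"])
    print("t %.2f"%s["t"],p,"F",s["force"],"gap %.3f gf %.1f"%(s["finger_gap"],s["gripper_force"]),"q",s["q"])
    for w in wps:
        p2=np.array(w[:3]);r2=down(*w[3:])
        d=r.inv().apply(p2-p)*1000; v=np.degrees((r.inv()*r2).as_rotvec())
        print(w,"->",d.round(0),v.round(1),"|d| %.0f"%np.linalg.norm(d)); p,r=p2,r2
E
python3 - <<'E'
from plan import *
plan((.31,-.355,.2,.075),(.4614,-.1065,.15,-.10),(.4614,-.1065,.022,-.10),(.4614,-.1065,.2,-.10),(.52,.11,.2,.02),(.5744,.3269,.16,.135),(.5744,.3269,.063,.135))
E
```

```text
t 0.10 [ 0.1557 -0.6045  0.1988] F [-0.1651 -0.1941  0.0684] gap 0.998 gf 0.0 q [-1.4975  0.5284  1.4338 -0.      1.1814 -0.1785]
(0.31, -0.355, 0.2, 0.075) -> [ 212. -203.   -1.] [-0.1 -0.  10.1] |d| 293
(0.4614, -0.1065, 0.15, -0.1) -> [ 170. -236.   50.] [ 0.  0. 10.] |d| 295
(0.4614, -0.1065, 0.022, -0.1) -> [  0.   0. 128.] [0. 0. 0.] |d| 128
(0.4614, -0.1065, 0.2, -0.1) -> [   0.    0. -178.] [0. 0. 0.] |d| 178
(0.52, 0.11, 0.2, 0.02) -> [  37. -221.    0.] [ 0.   0.  -6.9] |d| 224
(0.5744, 0.3269, 0.16, 0.135) -> [  59. -216.   40.] [ 0.   0.  -6.6] |d| 227
(0.5744, 0.3269, 0.063, 0.135) -> [ 0.  0. 97.] [0. 0. 0.] |d| 97
```

>>> move_arm(
  commands="30 -30 0 0 0 2 1; 80 -76 0 0 0 4 1; 124 -118 0 0 0 6 1; 168 -160 0 0 0 8 1; 212 -203 0 0 0 10 1",
  grip_force=45,
)

```text
t: 0.72
tcp_pos: [0.3106, -0.3549, 0.1995]
tool_rot: [0.999, 0.038, 0.0, -0.0]
force: [1.3, -0.3, 0.7]
finger_gap: 1.004
gripper_force: 0.0
```

>>> move_arm(
  commands="36 -50 10 0 0 2 1; 72 -100 20 0 0 4 1; 108 -150 32 0 0 6 1; 142 -196 42 0 0 8 1; 170 -236 50 0 0 10 1",
)

```text
t: 1.35
tcp_pos: [0.4618, -0.1063, 0.1492]
tool_rot: [0.999, -0.049, -0.0, -0.0]
force: [0.6, -1.1, 0.2]
finger_gap: 1.001
gripper_force: 0.0
```

```bash
python3 - <<'E'
from plan import *
plan((.4614,-.1065,.022,-.10))
E
```

```text
t 1.35 [ 0.4618 -0.1063  0.1492] F [ 0.5718 -1.0891  0.17  ] gap 1.001 gf 0.0 q [-0.4627  0.4044  1.8563  0.0001  0.8814  1.2056]
(0.4614, -0.1065, 0.022, -0.1) -> [ -0.   0. 127.] [-0.   0.   0.1] |d| 127
```

>>> move_arm(
  commands="0 0 30 0 0 0 1; 0 0 65 0 0 0 1; 0 0 95 0 0 0 1; 0 0 117 0 0 0 1; 0 0 127 0 0 0 1",
)

```text
t: 1.98
tcp_pos: [0.4604, -0.108, 0.0214]
tool_rot: [0.999, -0.049, -0.001, -0.0]
force: [0.1, 0.2, -0.5]
finger_gap: 0.999
gripper_force: 0.0
```

>>> move_arm(
  commands="0 0 0 0 0 0 -1; 0 0 0 0 0 0 -1; 0 0 0 0 0 0 -1; 0 0 0 0 0 0 -1; 0 0 0 0 0 0 -1",
)

```text
t: 2.6
tcp_pos: [0.4614, -0.1085, 0.0231]
tool_rot: [0.999, -0.049, 0.0, 0.0]
force: [0.3, -0.5, 0.8]
finger_gap: -0.003
gripper_force: 0.0
```

>>> move_arm(
  commands="0 0 0 0 0 0 -1; 0 0 -3 0 0 0 -1; 0 0 -10 0 0 0 -1; 0 0 -20 0 0 0 -1; 0 0 -30 0 0 0 -1",
)

```text
t: 3.22
tcp_pos: [0.4613, -0.1084, 0.0536]
tool_rot: [0.999, -0.049, 0.0, 0.0]
force: [0.6, -0.0, 0.1]
finger_gap: -0.001
gripper_force: 0.0
```

```bash
python3 - <<'E'
from h import *
from station import snapshot
C=np.zeros((600,800,3),np.uint8)
for n,(x,y,w,h,k),ox in(("scene",(220,130,100,150,4),0),("top",(255,180,95,130,4),410)):
    s=snapshot(n);np.save(f"pics/{n}1.npy",s,allow_pickle=True)
    t=tile(s["image"],x,y,w,h,k);t=t[:600,:800-ox];C[:t.shape[0],ox:ox+t.shape[1]]=t
cv2.imwrite("pics/E.png",C)
E
```

```text
(no output)
```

View pics/E.png

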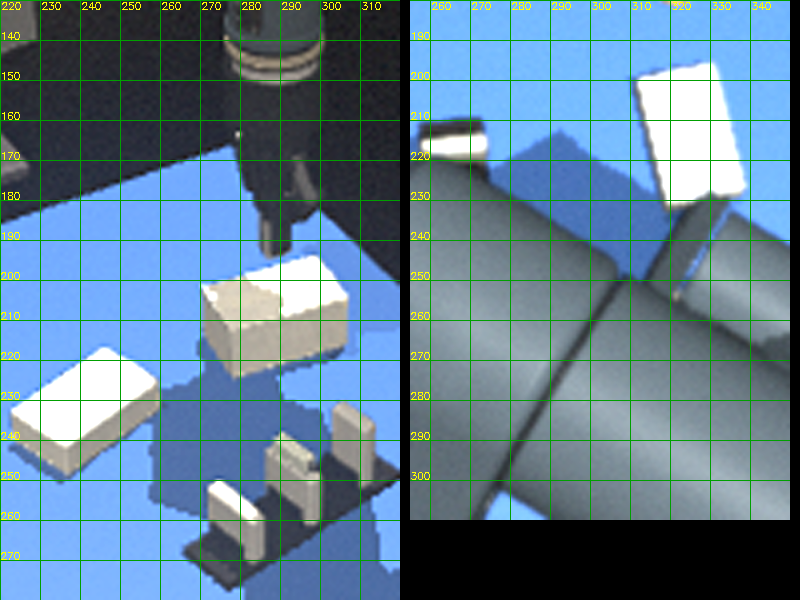

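```bash
python3 - <<'E'
from plan import *
S,T=load("scene"),load("top");S1,T1=load("scene1"),load("top1")
print(np.abs(np.array(S["pose"])-S1["pose"]).max(),np.abs(np.array(T["pose"])-T1["pose"]).max(),S1["fx"]-S["fx"])
for P in([.4613,-.1084,.0536],[.4613,-.1084,.127],[.4614,-.1065,.05],[0,0,0]):print(P,proj(S,P)[0],proj(T,P)[0])
plan()
E
```

```text
0.0 0.0 0.0
[0.4613, -0.1084, 0.0536] [288.1223 201.2017] [326.8085 271.0162]
[0.4613, -0.1084, 0.127] [288.0508 182.285 ] [329.4365 267.9587]
[0.4614, -0.1065, 0.05] [288.413  202.4329] [326.0306 271.0669]
[0, 0, 0] [420.6813 186.4574] [275.2506 434.4673]
t 3.33 [ 0.4621 -0.1088  0.0541] F [-0.2033  0.2882 -1.5625] gap 0.001 gf 0.0 q [-0.4672  0.5797  1.9321  0.      0.6269  1.2007]
```

```bash
python3 - <<'E'
from h import *
S=load("scene");S1=load("scene1")
for P in([.1557,-.6045,.1988],[.1557,-.6045,.23],[.1557,-.6045,.26]):print(P,proj(S,P)[0])
C=np.zeros((600,800,3),np.uint8)
C[:600,:400]=tile(np.clip(S["image"].astype(float)*2,0,255).astype(np.uint8),268,20,40,60,10)
C[:600,400:]=tile(np.clip(S1["image"].astype(float)*2,0,255).astype(np.uint8),265,150,40,60,10)
cv2.imwrite("pics/F.png",C)
E
```

```text
[0.1557, -0.6045, 0.1988] [288.97    77.3556]
[0.1557, -0.6045, 0.23] [288.9541  69.6648]
[0.1557, -0.6045, 0.26] [288.9386  62.1224]
```

View pics/F.png

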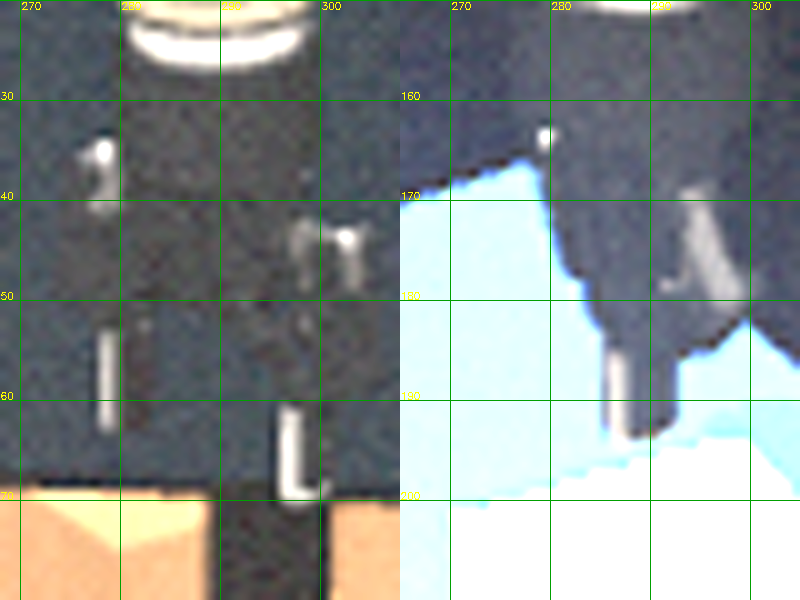

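>>> move_arm(
  commands="0 0 -5 0 0 0 1; 0 2 -10 0 0 0 1; 0 2 -10 0 0 0 1; -1 2 -10 0 0 0 1; -1 2 -10 0 0 0 1",
)

```text
t: 3.95
tcp_pos: [0.4597, -0.1101, 0.0625]
tool_rot: [0.999, -0.049, -0.0, -0.0]
force: [1.4, -0.4, -0.5]
finger_gap: 0.999
gripper_force: 0.0
```

>>> move_arm(
  commands="0 0 15 0 0 0 1; 0 0 30 0 0 0 1; 0 0 45 0 0 0 1; 0 0 55 0 0 0 1; 0 0 60 0 0 0 1",
)

```text
t: 4.58
tcp_pos: [0.4597, -0.1102, 0.002]
tool_rot: [0.999, -0.049, -0.0, -0.0]
force: [0.9, 0.4, 0.4]
finger_gap: 1.0
gripper_force: 0.0
```

>>> move_arm(
  commands="0 0 5 0 0 0 1; 0 0 10 0 0 0 1; 0 0 14 0 0 0 1; 0 0 14 0 0 0 -1; 0 0 14 0 0 0 -1",
)

```text
t: 5.2
tcp_pos: [0.4597, -0.1099, -0.011]
tool_rot: [0.999, -0.049, -0.0, -0.0]
force: [-0.7, 1.8, 1.8]
finger_gap: 0.696
gripper_force: 50.1
```

>>> move_arm(
  commands="0 0 0 0 0 0 -1; 0 0 0 0 0 0 -1; 0 0 0 0 0 0 -1; 0 0 0 0 0 0 -1; 0 0 0 0 0 0 -1",
)

```text
t: 5.82
tcp_pos: [0.4597, -0.1099, -0.011]
tool_rot: [0.999, -0.049, -0.0, -0.0]
force: [-0.4, 2.7, 6.2]
finger_gap: 0.693
gripper_force: 50.3
```

```bash
python3 - <<'E'
from plan import *
plan((.4597,-.1099,.15,-.098),(.52,.11,.15,.02),(.573,.3267,.11,.135),(.573,.3267,.034,.135))
E
```

```text
t 5.83 [ 0.4597 -0.1099 -0.011 ] F [-0.4424  2.7053  6.1967] gap 0.693 gf 50.3 q [-0.4719  0.7144  1.9605  0.0003  0.4673  1.1959]
(0.4597, -0.1099, 0.15, -0.098) -> [  -0.   -0. -161.] [-0.  0.  0.] |d| 161
(0.52, 0.11, 0.15, 0.02) -> [  38. -225.    0.] [ 0.   0.  -6.8] |d| 228
(0.573, 0.3267, 0.11, 0.135) -> [  57. -216.   40.] [ 0.   0.  -6.6] |d| 227
(0.573, 0.3267, 0.034, 0.135) -> [ 0.  0. 76.] [0. 0. 0.] |d| 76
```

>>> move_arm(
  commands="0 0 -15 0 0 0 -1; 0 0 -45 0 0 0 -1; 0 0 -90 0 0 0 -1; 0 0 -135 0 0 0 -1; 0 0 -161 0 0 0 -1",
)

```text
t: 6.45
tcp_pos: [0.4609, -0.111, 0.1525]
tool_rot: [0.999, -0.049, 0.002, 0.001]
force: [0.3, 0.5, -2.5]
finger_gap: 0.693
gripper_force: 49.8
```

>>> move_arm(
  commands="4 -25 0 0 0 -1 -1; 12 -70 0 0 0 -2 -1; 20 -120 0 0 0 -4 -1; 29 -172 0 0 0 -5 -1; 38 -225 0 0 0 -7 -1",
)

```text
t: 7.08
tcp_pos: [0.52, 0.1112, 0.1502]
tool_rot: [1.0, 0.013, 0.0, 0.0]
force: [1.4, -0.2, -2.2]
finger_gap: 0.691
gripper_force: 49.6
```

>>> move_arm(
  commands="14 -53 8 0 0 -2 -1; 28 -105 18 0 0 -3 -1; 41 -155 28 0 0 -5 -1; 52 -195 36 0 0 -6 -1; 57 -216 40 0 0 -6.6 -1",
)

```text
t: 7.7
tcp_pos: [0.5711, 0.329, 0.1093]
tool_rot: [0.997, 0.071, -0.0, 0.0]
force: [-0.6, -0.7, -3.0]
finger_gap: 0.697
gripper_force: 49.6
```

```bash
python3 - <<'E'
from plan import *
plan((.573,.3267,.0305,.135))
E
```

```text
t 7.70 [0.5711 0.329  0.1093] F [-0.6199 -0.6702 -2.9746] gap 0.697 gf 49.6 q [ 0.3536  0.6765  1.4196 -0.0004  1.0457  1.7822]
(0.573, 0.3267, 0.0305, 0.135) -> [ 2.  3. 79.] [0.  0.  0.4] |d| 79
```

>>> move_arm(
  commands="1 1 25 0 0 0.4 -1; 2 2 50 0 0 0.4 -1; 2 2 68 0 0 0.4 -1; 2 2 76 0 0 0.4 -1; 2 2 78 0 0 0.4 -1",
)

```text
t: 8.32
tcp_pos: [0.5736, 0.3253, 0.0316]
tool_rot: [0.998, 0.066, -0.0, 0.0]
force: [0.1, 0.4, -2.6]
finger_gap: 0.696
gripper_force: 49.7
```

>>> move_arm(
  commands="0 0 0 0 0 0 -1; 0 0 0.5 0 0 0 -1; 0 0 1 0 0 0 -1; 0 0 1 0 0 0 -1; 0 0 1 0 0 0 -1",
)

```text
t: 8.95
tcp_pos: [0.5736, 0.3257, 0.0308]
tool_rot: [0.998, 0.067, 0.0, -0.0]
force: [-0.7, -0.5, -3.2]
finger_gap: 0.693
gripper_force: 49.7
```

>>> move_arm(
  commands="0 0 1 0 0 0 -1; 0 0 1.5 0 0 0 -1; 0 0 2 0 0 0 -1; 0 0 2 0 0 0 -1; 0 0 2 0 0 0 -1",
)

```text
t: 9.57
tcp_pos: [0.5735, 0.3256, 0.029]
tool_rot: [0.998, 0.067, 0.0, 0.0]
force: [-1.1, -0.9, 2.0]
finger_gap: 0.691
gripper_force: 50.2
```

>>> move_arm(
  commands="0 0 0 0 0 0 0.75; 0 0 0 0 0 0 0.8; 0 0 0 0 0 0 1; 0 0 0 0 0 0 1; 0 0 0 0 0 0 1",
)

```text
t: 10.2
tcp_pos: [0.5736, 0.3256, 0.0287]
tool_rot: [0.998, 0.067, 0.0, -0.0]
force: [0.5, -0.6, 0.2]
finger_gap: 1.001
gripper_force: 0.0
```

>>> move_arm(
  commands="0 0 -15 0 0 0 1; 0 0 -50 0 0 0 1; 0 0 -90 0 0 0 1; 0 60 -120 0 0 0 1; 0 120 -130 0 0 0 1",
)

```text
t: 10.82
tcp_pos: [0.5908, 0.2094, 0.1619]
tool_rot: [0.998, 0.068, 0.003, -0.0]
force: [-0.3, -0.0, -0.2]
finger_gap: 0.998
gripper_force: 0.0
```

```bash
python3 - <<'E'
from plan import *
from station import snapshot
for n in("scene","top"):
    s=snapshot(n);np.save(f"pics/{n}2.npy",s,allow_pickle=True)
plan((.6359,-.0939,.10,.306),(.6359,-.0939,-.01,.306))
S,T=load("scene2"),load("top2")
C=np.zeros((600,800,3),np.uint8)
C[:520,:400]=tile((S["image"]*.75).astype(np.uint8),310,280,50,65,8)
C[:520,400:]=tile((T["image"]*.75).astype(np.uint8),165,190,50,65,8)
cv2.imwrite("pics/G.png",C)
E
```

```text
t 10.93 [0.5918 0.204  0.1615] F [-0.1898  0.2455 -0.3306] gap 0.999 gf 0.0 q [ 0.155   0.5699  1.472  -0.0027  1.0945  1.5996]
(0.6359, -0.0939, 0.1, 0.306) -> [  6. 301.  62.] [  0.2  -0.3 -10.2] |d| 307
(0.6359, -0.0939, -0.01, 0.306) -> [  0.   0. 110.] [0. 0. 0.] |d| 110
```

View pics/G.png

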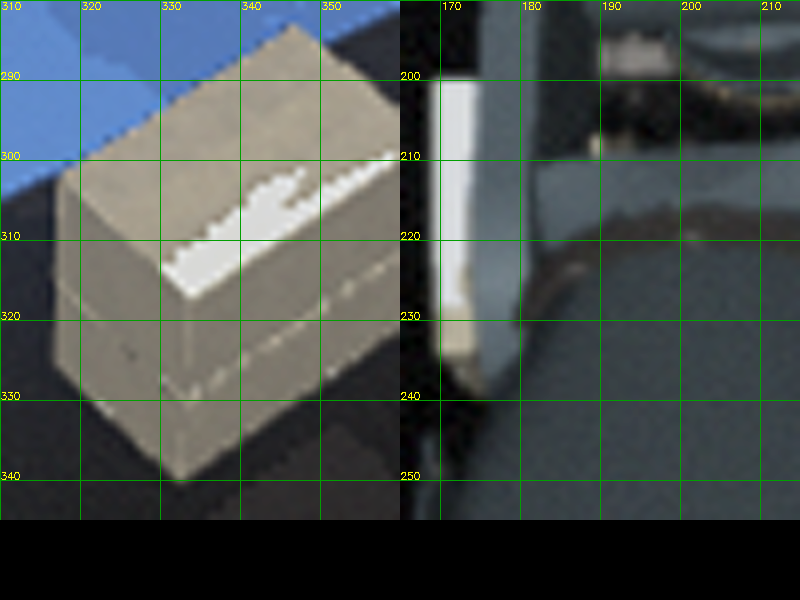

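>>> move_arm(
  commands="1 45 8 0 0 -2 1; 3 105 20 0 0 -4 1; 4 167 34 0 0 -6 1; 5 229 48 0 0 -8 1; 6 285 58 0 0 -10.2 1",
)

```text
t: 11.55
tcp_pos: [0.6333, -0.0739, 0.1004]
tool_rot: [0.988, 0.156, 0.0, -0.0]
force: [0.7, 0.5, -0.3]
finger_gap: 1.002
gripper_force: 0.0
```

>>> move_arm(
  commands="0 16 4 0 0 0 1; 0 16 4 0 0 0 1; 0 16 4 0 0 0 1; 0 16 4 0 0 0 1; 0 16 4 0 0 0 1",
)

```text
t: 12.18
tcp_pos: [0.6378, -0.0861, 0.0966]
tool_rot: [0.988, 0.156, 0.0, -0.0]
force: [0.2, -0.9, -0.7]
finger_gap: 1.0
gripper_force: 0.0
```

```bash
python3 - <<'E'
from plan import *
plan((.6359,-.0939,-.022,.306))
E
```

```text
t 12.18 [ 0.6378 -0.0861  0.0966] F [ 0.1606 -0.9285 -0.6966] gap 1.000 gf 0.0 q [-0.3077  0.6742  1.4712  0.0001  0.996   0.9501]
(0.6359, -0.0939, -0.022, 0.306) -> [ -4.   7. 119.] [ 0.  -0.   0.4] |d| 119
```

>>> move_arm(
  commands="-4 7 25 0 0 0.4 1; -4 7 55 0 0 0.4 1; -4 7 80 0 0 0.4 1; -4 7 98 0 0 0.4 1; -4 7 104 0 0 0.4 1",
)

```text
t: 12.8
tcp_pos: [0.6355, -0.0949, -0.0089]
tool_rot: [0.988, 0.152, -0.001, -0.0]
force: [0.4, 0.3, -0.0]
finger_gap: 1.0
gripper_force: 0.0
```

>>> move_arm(
  commands="0 0 5 0 0 0 1; 0 0 10 0 0 0 1; 0 0 14 0 0 0 1; 0 0 14 0 0 0 1; 0 0 14 0 0 0 -1",
)

```text
t: 13.42
tcp_pos: [0.6363, -0.0956, -0.0216]
tool_rot: [0.988, 0.151, 0.0, 0.0]
force: [0.1, -0.1, -0.4]
finger_gap: 0.814
gripper_force: 0.0
```

>>> move_arm(
  commands="0 0 0 0 0 0 -1; 0 0 0 0 0 0 -1; 0 0 0 0 0 0 -1; 0 0 0 0 0 0 -1; 0 0 0 0 0 0 -1",
)

```text
t: 14.05
tcp_pos: [0.6365, -0.0955, -0.0212]
tool_rot: [0.988, 0.151, 0.0, 0.0]
force: [-0.8, 0.3, 5.9]
finger_gap: 0.686
gripper_force: 51.0
```

```bash
python3 - <<'E'
from plan import *
s=telemetry.sense()
plan((.636,-.094,.15,.306),(.61,.12,.17,.22),(.574,.3262,.15,.135),(.574,.3262,.07,.135))
E
```

```text
t 14.05 [ 0.6365 -0.0955 -0.0212] F [-0.7671  0.3393  5.853 ] gap 0.686 gf 51.0 q [-0.3224  0.8426  1.5177  0.0001  0.7804  0.9442]
(0.636, -0.094, 0.15, 0.306) -> [   0.   -2. -171.] [ 0.  -0.  -0.1] |d| 171
(0.61, 0.12, 0.17, 0.22) -> [  40. -212.  -20.] [0.  0.  4.9] |d| 216
(0.574, 0.3262, 0.15, 0.135) -> [  10. -209.   20.] [0.  0.  4.9] |d| 210
(0.574, 0.3262, 0.07, 0.135) -> [ 0.  0. 80.] [0. 0. 0.] |d| 80
```

>>> move_arm(
  commands="0 0 -15 0 0 0 -1; 0 0 -45 0 0 0 -1; 0 0 -90 0 0 0 -1; 0 0 -140 0 0 0 -1; 0 0 -171 0 0 0 -1",
)

```text
t: 14.68
tcp_pos: [0.6367, -0.0957, 0.152]
tool_rot: [0.988, 0.152, 0.001, 0.001]
force: [-0.5, -0.5, -2.4]
finger_gap: 0.692
gripper_force: 50.4
```

>>> move_arm(
  commands="4 -22 -2 0 0 1 -1; 12 -65 -6 0 0 2 -1; 22 -115 -12 0 0 3 -1; 31 -165 -16 0 0 4 -1; 40 -212 -20 0 0 4.9 -1",
)

```text
t: 15.3
tcp_pos: [0.6097, 0.1203, 0.1693]
tool_rot: [0.994, 0.109, -0.0, -0.0]
force: [0.1, -0.2, -1.8]
finger_gap: 0.692
gripper_force: 50.3
```

>>> move_arm(
  commands="3 -52 5 0 0 1 -1; 6 -104 10 0 0 2.5 -1; 8 -152 15 0 0 3.8 -1; 10 -190 18 0 0 4.7 -1; 10 -209 20 0 0 4.9 -1",
)

```text
t: 15.92
tcp_pos: [0.574, 0.3267, 0.1488]
tool_rot: [0.998, 0.068, -0.001, 0.0]
force: [-0.3, -0.7, -1.7]
finger_gap: 0.69
gripper_force: 50.3
```

>>> move_arm(
  commands="0 0 0 0 0 0 -1; 0 0 10 0 0 0 -1; 0 0 25 0 0 0 -1; 0 0 35 0 0 0 -1; 0 0 40 0 0 0 -1",
)

```text
t: 16.55
tcp_pos: [0.5747, 0.3241, 0.1077]
tool_rot: [0.998, 0.066, -0.001, 0.0]
force: [0.1, 0.9, -1.7]
finger_gap: 0.69
gripper_force: 50.3
```

```bash
python3 - <<'E'
from plan import *
plan((.575,.326,.072,.134))
E
```

```text
t 16.55 [0.5747 0.3241 0.1077] F [ 0.1014  0.9058 -1.7124] gap 0.690 gf 50.3 q [ 0.3444  0.68    1.417  -0.0001  1.0469  1.783 ]
(0.575, 0.326, 0.072, 0.134) -> [ 1. -2. 36.] [ 0.   0.1 -0.1] |d| 36
```

>>> move_arm(
  commands="0 -1 15 0 0 0 -1; 1 -2 28 0 0 0 -1; 1 -2 34 0 0 0 -1; 1 -2 36 0 0 0 -1; 1 -2 37 0 0 0 -1",
)

```text
t: 17.18
tcp_pos: [0.5762, 0.3272, 0.0724]
tool_rot: [0.998, 0.067, 0.0, -0.0]
force: [-0.5, 0.7, -1.1]
finger_gap: 0.688
gripper_force: 50.3
```

>>> move_arm(
  commands="0 0 1 0 0 0 -1; 0 0 2 0 0 0 -1; 0 0 2.5 0 0 0 -1; 0 0 2.5 0 0 0 -1; 0 0 2.5 0 0 0 -1",
)

```text
t: 17.8
tcp_pos: [0.576, 0.3271, 0.0698]
tool_rot: [0.998, 0.067, 0.0, -0.0]
force: [-0.9, -0.2, -1.3]
finger_gap: 0.692
gripper_force: 50.3
```

>>> move_arm(
  commands="0 0 1 0 0 0 -1; 0 0 1.5 0 0 0 -1; 0 0 1.5 0 0 0 -1; 0 0 1.5 0 0 0 -1; 0 0 1.5 0 0 0 -1",
)

```text
t: 18.42
tcp_pos: [0.5761, 0.3271, 0.0688]
tool_rot: [0.998, 0.067, 0.0, -0.0]
force: [-1.9, -0.6, 4.3]
finger_gap: 0.687
gripper_force: 50.9
```

>>> move_arm(
  commands="0 0 0 0 0 0 0.75; 0 0 0 0 0 0 0.8; 0 0 0 0 0 0 1; 0 0 0 0 0 0 1; 0 0 0 0 0 0 1",
)

```text
t: 19.05
tcp_pos: [0.5759, 0.3271, 0.0681]
tool_rot: [0.998, 0.067, -0.0, 0.0]
force: [-0.8, -0.1, -0.2]
finger_gap: 1.003
gripper_force: 0.0
```

>>> move_arm(
  commands="0 0 -15 0 0 0 1; 0 0 -50 0 0 0 1; 0 0 -70 0 0 0 1; 0 60 -80 0 0 0 1; 0 120 -85 0 0 0 1",
)

```text
t: 19.68
tcp_pos: [0.5928, 0.2078, 0.1555]
tool_rot: [0.998, 0.068, 0.002, -0.0]
force: [0.2, -0.5, -0.3]
finger_gap: 0.998
gripper_force: 0.0
```

>>> move_arm(
  commands="-5 40 0 0 0 -1 1; -10 80 0 0 0 -2 1; -15 110 0 0 0 -3 1; -20 130 0 0 0 -3.5 1; -20 130 0 0 0 -3.5 1",
)

```text
t: 20.3
tcp_pos: [0.5898, 0.0754, 0.1544]
tool_rot: [0.995, 0.096, 0.001, 0.0]
force: [0.1, 0.5, 0.6]
finger_gap: 1.001
gripper_force: 0.0
```

```bash
python3 - <<'E'
from plan import *
from station import snapshot
for n in("scene","top"):
    s=snapshot(n);np.save(f"pics/{n}3.npy",s,allow_pickle=True)
plan((.5531,.0709,.09,.196),(.5531,.0709,.01,.196))
# predicted thin-top corners vs bright/edge: compare by projecting
S=load("scene3")
a=.134;M=np.array([[np.cos(a),-np.sin(a)],[np.sin(a),np.cos(a)]])
for z in(.12,.09,.04):print(z,proj(S,np.array([[*(M@np.array(c)+[.5744,.3269]),z] for c in((.05,.03),(-.05,.03),(-.05,-.03),(.05,-.03))])).round(1).tolist())
E
```

```text
t 20.40 [0.5896 0.0771 0.154 ] F [ 0.1962  0.669  -0.4783] gap 0.999 gf 0.0 q [-0.058   0.5412  1.5576  0.0006  1.0417  1.3187]
(0.5531, 0.0709, 0.09, 0.196) -> [-37.  -1.  64.] [-0.  -0.1 -0.1] |d| 74
(0.5531, 0.0709, 0.01, 0.196) -> [ 0.  0. 80.] [0. 0. 0.] |d| 80
0.12 [[335.3, 308.7], [365.8, 288.3], [348.3, 274.1], [318.0, 293.3]]
0.09 [[334.6, 317.0], [364.7, 296.6], [347.5, 282.4], [317.6, 301.6]]
0.04 [[333.4, 330.3], [362.9, 310.0], [346.1, 295.7], [316.9, 315.0]]
```

>>> move_arm(
  commands="-10 0 5 0 0 0 1; -25 0 20 0 0 0 1; -33 -1 40 0 0 0 1; -37 -1 55 0 0 0 1; -37 -1 64 0 0 0 1",
)

```text
t: 21.02
tcp_pos: [0.5512, 0.0714, 0.0882]
tool_rot: [0.995, 0.098, -0.001, -0.0]
force: [0.1, 0.8, -0.1]
finger_gap: 1.003
gripper_force: 0.0
```

>>> move_arm(
  commands="0 0 0 0 0 0 1; 0 0 10 0 0 0 1; 0 0 20 0 0 0 1; 0 0 25 0 0 0 1; 0 0 25 0 0 0 1",
)

```text
t: 21.65
tcp_pos: [0.5524, 0.0705, 0.0636]
tool_rot: [0.995, 0.097, -0.001, -0.0]
force: [0.5, -0.2, 0.7]
finger_gap: 1.0
gripper_force: 0.0
```

```bash
python3 - <<'E'
from plan import *
plan((.5531,.0709,-.005,.196))
E
```

```text
t 21.65 [0.5524 0.0705 0.0636] F [ 0.5269 -0.2066  0.6614] gap 1.000 gf 0.0 q [-0.0738  0.6326  1.7176  0.      0.7926  1.3029]
(0.5531, 0.0709, -0.005, 0.196) -> [ 1. -0. 69.] [-0.   0.1 -0.1] |d| 69
```

>>> move_arm(
  commands="1 0 15 0 0 0 1; 1 0 32 0 0 0 1; 1 0 50 0 0 0 1; 1 0 62 0 0 0 1; 1 0 68 0 0 0 1",
)

```text
t: 22.28
tcp_pos: [0.5532, 0.0707, -0.0051]
tool_rot: [0.995, 0.097, -0.001, -0.0]
force: [0.5, -0.4, -0.5]
finger_gap: 0.999
gripper_force: 0.0
```

>>> move_arm(
  commands="0 0 0 0 0 0 1; 0 0 0 0 0 0 -1; 0 0 0 0 0 0 -1; 0 0 0 0 0 0 -1; 0 0 0 0 0 0 -1",
  grip_force=40,
)

```text
t: 22.9
tcp_pos: [0.5545, 0.0707, -0.003]
tool_rot: [0.995, 0.097, 0.001, 0.0]
force: [0.0, 0.2, 4.4]
finger_gap: 0.575
gripper_force: 42.1
```

>>> move_arm(
  commands="0 0 0 0 0 0 -1; 0 0 0 0 0 0 -1; 0 0 -2 0 0 0 -1; 0 0 -5 0 0 0 -1; 0 0 -10 0 0 0 -1",
)

```text
t: 23.52
tcp_pos: [0.5533, 0.0707, 0.0061]
tool_rot: [0.995, 0.097, -0.001, -0.0]
force: [-0.0, 0.1, -0.4]
finger_gap: 0.579
gripper_force: 41.7
```

```bash
python3 - <<'E'
from plan import *
plan()
E
```

```text
t 23.52 [0.5533 0.0707 0.0061] F [-0.0035  0.0858 -0.3893] gap 0.579 gf 41.7 q [-0.0733  0.731   1.7389 -0.      0.6728  1.3034]
```

```bash
python3 - <<'E'
from plan import *
plan((.5533,.0707,.17,.196),(.565,-.03,.19,.88),(.58,-.13,.19,1.58),(.591,-.2,.18,1.58,-.29),(.591,-.278,.169,1.58,-.29))
E
```

```text
t 23.52 [0.5533 0.0707 0.0061] F [-0.0035  0.0858 -0.3893] gap 0.579 gf 41.7 q [-0.0733  0.731   1.7389 -0.      0.6728  1.3034]
(0.5533, 0.0707, 0.17, 0.196) -> [  -0.   -0. -164.] [-0.   0.1 -0.1] |d| 164
(0.565, -0.03, 0.19, 0.88) -> [ -8. 101. -20.] [  0.    0.  -39.2] |d| 103
(0.58, -0.13, 0.19, 1.58) -> [-68.  75.   0.] [  0.    0.  -40.1] |d| 101
(0.591, -0.2, 0.18, 1.58, -0.29) -> [-70.  10.  10.] [ -0.  -16.6   0. ] |d| 72
(0.591, -0.278, 0.169, 1.58, -0.29) -> [-72.  -1.  33.] [0. 0. 0.] |d| 79
```

>>> move_arm(
  commands="0 0 -15 0 0 0 -1; 0 0 -45 0 0 0 -1; 0 0 -90 0 0 0 -1; 0 0 -140 0 0 0 -1; 0 0 -164 0 0 0 -1",
)

```text
t: 24.15
tcp_pos: [0.555, 0.0706, 0.1742]
tool_rot: [0.995, 0.097, 0.003, 0.0]
force: [0.9, 0.6, -1.3]
finger_gap: 0.581
gripper_force: 41.9
```

>>> move_arm(
  commands="-1 15 -4 0 0 -6 -1; -3 40 -8 0 0 -14 -1; -5 65 -12 0 0 -23 -1; -7 85 -17 0 0 -32 -1; -8 101 -20 0 0 -39.2 -1",
)

```text
t: 24.78
tcp_pos: [0.5652, -0.0308, 0.1914]
tool_rot: [0.904, 0.427, 0.0, 0.0]
force: [-0.3, 0.3, -1.1]
finger_gap: 0.575
gripper_force: 41.9
```

>>> move_arm(
  commands="-14 15 0 0 0 -8 -1; -28 30 0 0 0 -16 -1; -42 46 0 0 0 -25 -1; -56 61 0 0 0 -33 -1; -68 75 0 0 0 -40.1 -1",
)

```text
t: 25.4
tcp_pos: [0.5793, -0.1308, 0.1911]
tool_rot: [0.703, 0.711, -0.0, 0.0]
force: [-0.6, 0.3, -0.5]
finger_gap: 0.577
gripper_force: 41.9
```

```bash
python3 - <<'E'
from plan import *
plan((.591,-.2,.18,1.58,-.29),(.591,-.278,.169,1.58,-.29))
E
```

```text
t 25.40 [ 0.5793 -0.1308  0.1911] F [-0.6146  0.3384 -0.5085] gap 0.577 gf 41.9 q [-0.41    0.4952  1.5223 -0.0001  1.1239 -0.4214]
(0.591, -0.2, 0.18, 1.58, -0.29) -> [-69.  11.  11.] [  0.  -16.6   0.1] |d| 71
(0.591, -0.278, 0.169, 1.58, -0.29) -> [-72.  -1.  33.] [0. 0. 0.] |d| 79
```

>>> move_arm(
  commands="-10 2 1 0 -2 0 -1; -25 4 3 0 -6 0 -1; -40 6 6 0 -10 0 -1; -56 9 9 0 -14 0 -1; -69 11 11 0 -16.6 0 -1",
)

```text
t: 26.02
tcp_pos: [0.591, -0.1982, 0.1794]
tool_rot: [0.697, 0.702, -0.102, 0.103]
force: [-0.3, 0.5, -1.6]
finger_gap: 0.575
gripper_force: 41.9
```

>>> move_arm(
  commands="-8 0 4 0 0 0 -1; -20 0 10 0 0 0 -1; -34 -1 16 0 0 0 -1; -46 -1 22 0 0 0 -1; -55 -1 25 0 0 0 -1",
)

```text
t: 26.65
tcp_pos: [0.5903, -0.2604, 0.1707]
tool_rot: [0.698, 0.702, -0.102, 0.102]
force: [0.0, 0.5, -0.6]
finger_gap: 0.575
gripper_force: 41.9
```

```bash
python3 - <<'E'
from plan import *
plan((.591,-.278,.169,1.58,-.29))
E
```

```text
t 26.65 [ 0.5903 -0.2604  0.1707] F [ 0.0336  0.5314 -0.638 ] gap 0.575 gf 41.9 q [-0.4575  0.5607  1.5063 -0.3157  0.9663 -0.2971]
(0.591, -0.278, 0.169, 1.58, -0.29) -> [-16.   1.   7.] [-0.1 -0.  -0.2] |d| 18
```

>>> move_arm(
  commands="-5 0 2 0 0 0 -1; -11 1 4 0 0 0 -1; -16 1 6 0 0 0 -1; -16 1 7 0 0 0 -1; -16 1 7 0 0 0 -1",
)

```text
t: 27.28
tcp_pos: [0.5917, -0.276, 0.1687]
tool_rot: [0.697, 0.702, -0.102, 0.102]
force: [0.3, 0.1, -0.5]
finger_gap: 0.577
gripper_force: 41.9
```

```bash
python3 - <<'E'
from plan import *
from station import snapshot
for n in("scene","top"):
    s=snapshot(n);np.save(f"pics/{n}4.npy",s,allow_pickle=True)
plan((.591,-.278,.169,1.58,-.29))
s=telemetry.sense();p=s["tcp_pos"];r=R.from_quat(s["tool_rot"])
S,T=load("scene4"),load("top4")
for nm,o in(("A",p-.042*r.as_matrix()[:,2]),("B",p+[0,0,.028]-.014*r.as_matrix()[:,2])):
    print(nm,"center",o,"scene",proj(S,o)[0],"top",proj(T,o)[0])
    z=-r.as_matrix()[:,2];y=r.as_matrix()[:,1]
    for q,l in((z*.03+y*.017,"hdr+y"),(z*.03-y*.017,"hdr-y"),(z*.016+y*.025,"can+y"),(z*.016-y*.025,"can-y"),(-z*.03+y*.025,"bot+y"),(-z*.03-y*.025,"bot-y")):
        print("  ",l,proj(S,o+q)[0].round(1),proj(T,o+q)[0].round(1))
c=proj(S,p)[0].astype(int);d=proj(T,p)[0].astype(int);print(c,d)
C=np.zeros((600,800,3),np.uint8)
C[:560,:400]=tile(np.clip(S["image"]*1.3,0,255).astype(np.uint8),c[0]-27,c[1]-45,50,70,8)
C[:252,405:795]=tile((T["image"]*.9).astype(np.uint8),d[0]-30,d[1]-20,65,42,6)
C[255:595,405:795]=tile((S["image"]*.75).astype(np.uint8),305,270,78,68,5)
cv2.imwrite("pics/H.png",C)
E
```

```text
t 27.38 [ 0.5918 -0.276   0.1688] F [ 0.3515  0.3307 -0.0074] gap 0.572 gf 41.9 q [-0.4795  0.5701  1.4933 -0.3124  0.9632 -0.3227]
(0.591, -0.278, 0.169, 1.58, -0.29) -> [-2. -1.  0.] [-0.  -0.  -0.1] |d| 2
A center [ 0.5917 -0.264   0.209 ] scene [224.9736 148.1399] top [394.5633 220.311 ]
   hdr+y [220.4 142.9] [393.9 211.4]
   hdr-y [230.5 139.7] [393.5 224.2]
   can+y [217.8 146.9] [394.4 209.7]
   can-y [232.6 142.2] [393.8 228.3]
   bot+y [217.2 157.1] [395.7 213.7]
   bot-y [231.7 152.4] [395.1 231.9]
B center [ 0.5918 -0.272   0.2102] scene [223.7871 146.6235] top [397.6874 220.4586]
   hdr+y [219.2 141.4] [397.1 211.5]
   hdr-y [229.3 138.2] [396.7 224.3]
   can+y [216.6 145.4] [397.6 209.8]
   can-y [231.4 140.7] [397.  228.5]
   bot+y [216.  155.6] [398.7 213.9]
   bot-y [230.5 150.9] [398.2 232. ]
[224 157] [395 223]
```

View pics/H.png

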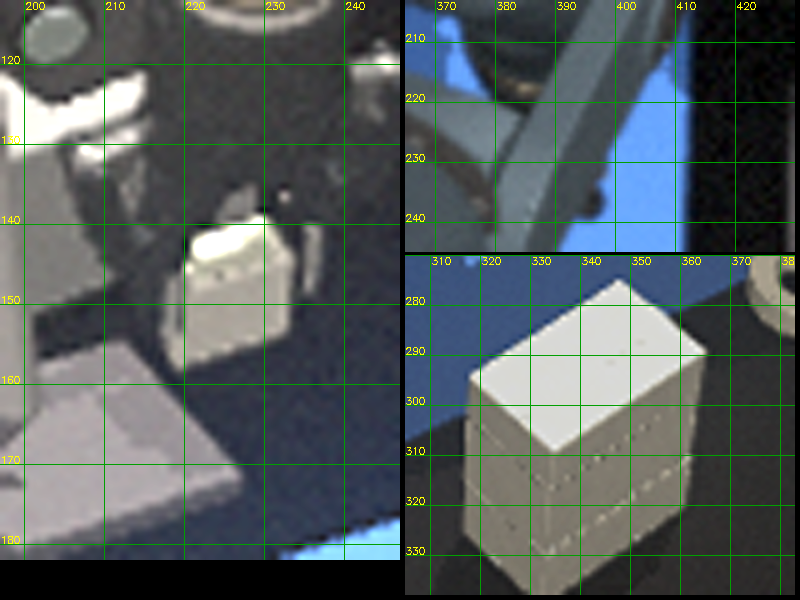

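>>> move_arm(
  commands="0 0 0 0 0 0 -1; 0 0 0 0 0 0 -1; 0 0 0 0 0 0 -1; 0 0 0 0 0 0 -1; 0 0 0 0 0 0 -1",
)

```text
t: 28.0
tcp_pos: [0.5918, -0.2763, 0.1688]
tool_rot: [0.697, 0.702, -0.102, 0.102]
force: [0.1, -0.3, -0.8]
finger_gap: 0.575
gripper_force: 41.9
```

```bash
python3 -c "
from station import ticket,telemetry
s=telemetry.sense();print(s['tcp_pos'],s['qd'],s['gripper_force'])
print(ticket.sign_off())"
```

```text
[ 0.59181041 -0.27628926  0.1688222 ] [-0.00081997 -0.00044504  0.00049783 -0.00016422 -0.00021618  0.00112488] 41.87591314315796
the job is handed in; nothing more can be done
None
```

The job is handed in, but no verdict came back: both cartons are stacked flush on the 40 mm carton, and the implant is held steady, header up, about 15 cm in front of the lens (camera slant, measured only roughly, taken as 0.29 rad).

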